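Fit the thick sanding bobbin from its tilt-out bin onto the sander's spindle

ROBOT

A 7-joint arm with a two-finger parallel gripper is mounted at the origin on a cart in front of the work surface, level with it; the furniture and walls round the work are solid. World frame = base frame: x ahead of the robot, y to its left, z up, the work surface at z = 0. Lengths are in m, angles in rad, forces in N, time in s.
With the tool pointing down it reaches from about 0.375 to 0.925 m from the base axis. Payload 3.1 kg.
Tool frame: the origin (TCP) lies on the front face of the gripper's body, between the roots of the fingers; the fingertips stand 73 mm ahead of it and the grasp point (between the pads) lies 54 mm ahead of it; z points along the fingers, y is the line along which they close (so a half turn about z gives the same grasp; the last joint's range is limited). The gripper opens to 85 mm and grips with 20 to 120 N. Pads are 22 mm wide; open, the fingers measure 114 mm over their backs; the gripper's body (76 mm by 85 mm) begins 54 mm behind the grasp point. The pads swing forward as they close: fully open they stand 13 mm farther back than shut.
Start: joints at [1.17, 0.383, 0.044, 1.598, -0.018, 1.161, -0.05], TCP at [0.194, -0.62, 0.304] pointing down, gripper open.
Joint ranges: [-2.61, 2.61], [-0.41, 2.15], [-1.48, 1.57], [0, 2.5], [-1.57, 4.71], [0.05, 1.97], [-2.85, 2.85]. Speed limits (rad/s): [2.79, 2.79, 3.14, 3.14, 3.14, 3.14, 3.14].

INTERFACE

Orientations are given as a unit quaternion [x, y, z, w].
In Python, from bench import bot gives the robot as it stands.
- The arm moves only by the shell command python3 drive.py 'ROWS' [OPENING] [FORCE]. ROWS is a JSON list that holds a single list of rows (three levels of brackets), with 1 to 5 rows, each of 6 numbers: dx, dy, dz in m, then a rotation vector rx, ry, rz in rad; each row shifts and turns the commanded pose from where the row before left it, along the tool's axes as they then stand; what a row does not reach is not made up. A row lasts 1/10 s, in which the tool goes at most 0.05 m and 0.15 rad, less where a joint would pass 70% of its speed; a pose out of reach is approached as far as the arm can. OPENING is the finger opening in m, set as the command begins (- or left out keeps the last). The fingers move at their own pace and stop on an object; FORCE is the grip in N (left out, the last holds). Time passes only in rows, so rows that do not move let the fingers close. It prints the time, the measured TCP pose, the force, the opening and the grip force at its end. Input that does not fit is refused with a message, and nothing moves.
- bot.read_state(): the state, without advancing time (a new reading comes with each control period).
- bot.grab_frame(name): name is "scene" or "side" or "wrist"; returns a dict with "pixels" (400x640x3 uint8, red, green, blue), "camera_matrix" (3x3 intrinsics, pixels), "rvec" (rotation vector, rad) and "tvec" (3), from world to camera coordinates, as OpenCV has them; the wrist camera has in their place "T_tool_cam" (4x4, takes a point from camera to tool coordinates, whose origin is the TCP and whose axes are the flange's). Camera axes: x right, y down, z forward; pixel columns grow to the right and rows downward; lengths in m; the calibration is good to about 2 mm. A picture is of the moment at which its call begins: read the wrist's pose just before it. There is no depth.
- bot.sign_off(): hands the job in; it is judged then, once.
The state is a dict: "clock": time; "joint_positions": joint angles; "joint_velocities": joint speeds; "joint_efforts": joint torques, N m; "tool_pos": TCP position; "orientation": TCP orientation; "ft_force": force on the tool from outside, world axes, zero at the start; "torque": the same for the moment, N m; "opening": finger opening in m; "grip_force": force on a finger pad.
Only numpy, scipy, OpenCV 4.12 (cv2) and the standard library are available. Lean on these libraries where they do the work, as an engineer would, in place of code of your own. Each camera call takes 0.05 s, during which the arm holds its last target. There are 200 camera calls.

TASK

Tilt the bin that holds the thick brown sanding bobbin fully forward on its bottom pivot, lift the bobbin out, and slide it gently down the bobbin sander's bare upright spindle until it sits home on the flange at the bottom, standing free there so that I can put the nut on. Do not let it drop down the spindle, keep the thin blue bobbin in its bin, and do not disturb the nut, the brush and the cork block lying round about.

Things in the scene. Friction and masses are not known exactly. Their poses are not given: they have to be found in the camera images.
- bobbin_thick: The bobbin to fit: a drum with a reddish-brown abrasive sleeve, black rubber ends, steel bush; 38 mm across, 80 mm high, a 16.5 mm bore right through, both ends alike, about 140 g. Origin: on its axis at one end (the lower one at the start), z along the axis. It starts upright in either bin, 30 mm behind the front wall's face (axis), and leans on that wall once the bin is tilted.
- bobbin_thin: The thin bobbin, not wanted now: like the other but with a dark blue abrasive sleeve, 25 mm diameter, 80 mm high. Origin at the lower end on its axis. It starts standing in the other bin.
- sander: Small green bench-top bobbin sander, fixed, on a plywood board 206 x 190 mm: aluminium table 200 mm (x) by 180 mm (y), top 110 mm above the work surface, with a 51 mm round opening in its middle, in which the steel spindle stands upright. Origin: on the spindle's axis, at the level of the work surface; x to the machine's back.
- spindle_seat (a point): Centre of the top face of the 32 mm steel flange at the foot of the spindle, on which a bobbin rests; 103 mm above the work surface, so 7 mm below the table's top. The spindle is 12.5 mm thick for 77 mm above it, then a 10 mm thread, with a tapered nose 5 mm wide at the tip.
- spindle_tip (a point): The tip of the spindle, 107 mm above the flange (27 mm above a seated bobbin).
- bin_unit: A grey frame with two clear tilt-out bins side by side, fixed; 105 mm deep (x), 232 mm wide (y), 126 mm high, roofed over; its roof begins 20 mm behind the front of the frame. Origin: middle of its underside; its front looks to its -x, so x points to its back and y to its left as seen from the robot.
- bin_left (a joint): Tilt of the left bin (at +y of the frame), rad: 0 shut, 0.65 fully forward against its stop. The hinge is stiff (about 0.25 N m): the bin stays at whatever tilt it is left.
- bin_right (a joint): Tilt of the right bin (at -y of the frame); as bin_left.
- bin_left_handle (a point): Middle of the left bin's black bar handle: a round bar 10 mm thick, about 70 mm long in y, on two struts 60 mm apart, 45 mm in front of the bin's front face and 76 mm above the pivot. z points up along the front wall and tilts with the bin, x into the bin.
- bin_right_handle (a point): The same on the right bin.
- bin_left_hinge (a point): Middle of the left bin's pivot line, along y at the foot of the bin's front face, 12 mm above the work surface; x (into the bin) and z (up the front wall) turn with the bin. The bin is 104 mm wide (98 inside), 80 mm deep, walls and floor 3 mm thick; its front wall reaches 88 mm above the pivot.
- bin_right_hinge (a point): The same for the right bin.
- spindle_nut: The spindle's brass nut, 32 mm across, 12 mm high, lying on a rear corner of the sander's table; leave it there. Origin: middle of its underside.
- dust_brush: A flat dusting brush, 40 x 222 x 17 mm, lying behind the sander; leave it. Origin: middle of its underside.
- cork: A cork sanding block, 60 x 100 x 32 mm, lying on the roof of the bin frame, towards its back; leave it there. Origin: middle of its underside.
- bobbin_mid (a point): Middle of the thick bobbin, on its axis, 40 mm from either end; z along the axis.

How it is judged:
On the way, in this order (a step that is already met when the one before it is completed fails the run):
1. the bin with the thick bobbin is tilted forward, the bobbin in it (((value of joint bin_left above 0.55 rad and distance between bobbin_thick and bin_left_hinge below 0.08 m) or (value of joint bin_right above 0.55 rad and distance between bobbin_thick and bin_right_hinge below 0.08 m))), for 0.2 s.
2. the bobbin is lifted out of the bin (height (world z) of bobbin_thick above 0.13 m), for 0.1 s.
At the end, for the whole second after the job is handed in: The thick bobbin is on the spindle, its middle within 4 mm of the spindle's axis and 37 to 43 mm above the flange (seated within 3 mm), upright within 0.06 rad, at rest and released; the thin bobbin is within 50 mm of where it stood in its bin (horizontal distance between bobbin_mid and spindle_seat below 0.004 m and z of bobbin_mid in the frame of spindle_seat between 0.037 and 0.043 m and angle between the z axis of bobbin_thick and the z axis of sander, either way round below 0.06 rad and linear speed of bobbin_thick below 0.02 m/s and distance of bobbin_thin from where it was at the start of the episode below 0.05 m); the robot touches nothing.
It fails at once if the thick bobbin dropped down the spindle (faster than 0.5 m/s while on it) (horizontal distance between bobbin_mid and spindle_seat below 0.008 m and z of bobbin_mid in the frame of spindle_seat below 0.14 m and linear speed of bobbin_thick above 0.5 m/s).
It fails at once if the nut moved more than 30 mm (distance of spindle_nut from where it was at the start of the episode above 0.03 m).
It fails at once if the brush moved more than 30 mm (distance of dust_brush from where it was at the start of the episode above 0.03 m).
It fails at once if the cork block moved more than 30 mm (distance of cork from where it was at the start of the episode above 0.03 m).
It also fails if it takes over 64 s, if anything falls off the work surface, if the arm or the gripper's body presses on something with over 40 N, if the wrist force passes 120 N, or if a joint passes its speed limit or range.

## Working session

There is one attempt and no reset: what is moved stays moved. The work goes in short steps, Python scripts to look and compute and a shell command to move; the robot and the scene stay as the last step left them, time stands still between calls to the robot, and variables do not carry over. Pictures are saved under pics/ and viewed, at most 10 in all, crops included, and the job is handed in when it is done.

```bash
ls; mkdir -p pics
python3 - <<'E'
from bench import bot
import cv2
print(bot.read_state())
for n in("scene","side"):
    f=bot.grab_frame(n); cv2.imwrite(f"pics/{n}0.png",f["pixels"][:,:,::-1]); print(n,f["camera_matrix"],f["rvec"],f["tvec"])
E
```

```text
bench.py
drive.py
pics
{'clock': 0.0, 'joint_positions': array([ 1.17021918,  0.38381322,  0.04381026,  1.59960864, -0.01793136,
        1.16119761, -0.04989051]), 'joint_velocities': array([ 0.00026259, -0.00051032, -0.00085972, -0.00143611,  0.00029796,
       -0.0006804 , -0.00102002]), 'joint_efforts': array([-2.49863047e-05, -4.33458853e+01,  1.02497343e+00, -2.49510527e+01,
        1.06868680e-02,  1.13213414e-02,  2.68902298e-06]), 'tool_pos': array([ 0.19360657, -0.61969271,  0.30248454]), 'orientation': array([ 9.88554360e-01,  1.50859346e-01, -2.49503826e-04, -1.29363362e-03]), 'ft_force': array([0.48013637, 0.45931068, 0.72785203]), 'torque': array([0.00857585, 0.05200249, 0.03312269]), 'grip_force': 0.0, 'opening': 0.08524624934355411}
scene [[428.42654224   0.         316.56393051]
 [  0.         428.42654224 196.89048647]
 [  0.           0.           1.        ]] [ 1.1797561  -2.24526182  1.04589081] [0.22930063 0.53416998 0.46800738]
side [[483.16205323   0.         319.036172  ]
 [  0.         483.16205323 204.78910158]
 [  0.           0.           1.        ]] [ 0.6257412  -2.44744718  1.44797381] [0.48168099 0.34035956 0.89713015]
```

View pics/scene0.png

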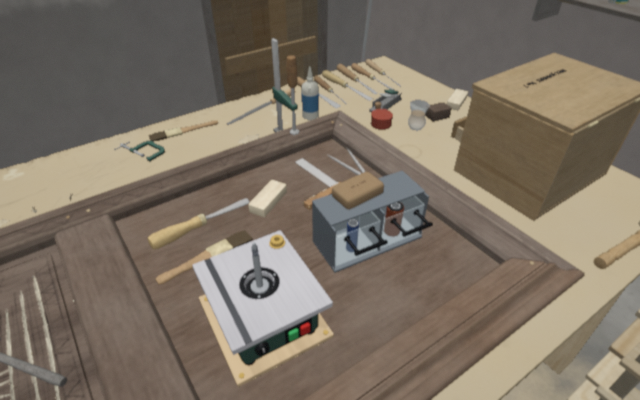

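View pics/side0.png

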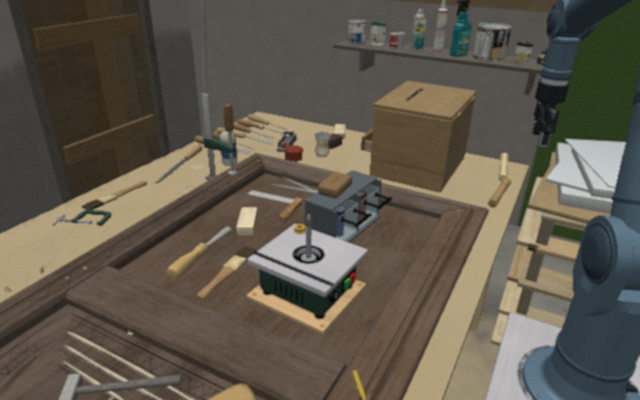

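```bash
cat > h.py <<'E'
import numpy as np, cv2
from bench import bot
from scipy.spatial.transform import Rotation as R
def cam(n):
    f=bot.grab_frame(n); return f
def P(f): 
    return f["camera_matrix"]@np.c_[cv2.Rodrigues(np.array(f["rvec"],float))[0],np.array(f["tvec"],float).reshape(3)]
def tri(Pa,a,Pb,b):
    X=cv2.triangulatePoints(Pa,Pb,np.array(a,float).reshape(2,1),np.array(b,float).reshape(2,1))[:,0]; return X[:3]/X[3]
def proj(Pm,X):
    q=Pm@np.r_[X,1]; return q[:2]/q[2]
def wristP():
    s=bot.read_state(); f=bot.grab_frame("wrist")
    T=np.eye(4); T[:3,:3]=R.from_quat(s["orientation"]).as_matrix(); T[:3,3]=s["tool_pos"]
    W=np.linalg.inv(T@np.array(f["T_tool_cam"])); return f,f["camera_matrix"]@W[:3]
def crop(img,x0,y0,w,h,k,name,step=20):
    c=cv2.resize(img[y0:y0+h,x0:x0+w,::-1],None,fx=k,fy=k,interpolation=cv2.INTER_CUBIC)
    for x in range(-(-x0//step)*step,x0+w,step):
        cv2.line(c,((x-x0)*k,0),((x-x0)*k,6),(0,255,255),1); cv2.putText(c,str(x),((x-x0)*k+2,14),0,.35,(0,255,255),1)
    for y in range(-(-y0//step)*step,y0+h,step):
        cv2.line(c,(0,(y-y0)*k),(6,(y-y0)*k),(0,255,255),1); cv2.putText(c,str(y),(8,(y-y0)*k+4),0,.35,(0,255,255),1)
    cv2.imwrite("pics/"+name,c)
E
python3 - <<'E'
from h import *
f=cam("scene");g=cam("side")
np.savez("P.npz",a=P(f),b=P(g))
crop(f["pixels"],190,170,260,200,3,"sc1.png"); crop(g["pixels"],240,165,160,120,5,"sd1.png")
E
```

```text
(no output)
```

View pics/sc1.png

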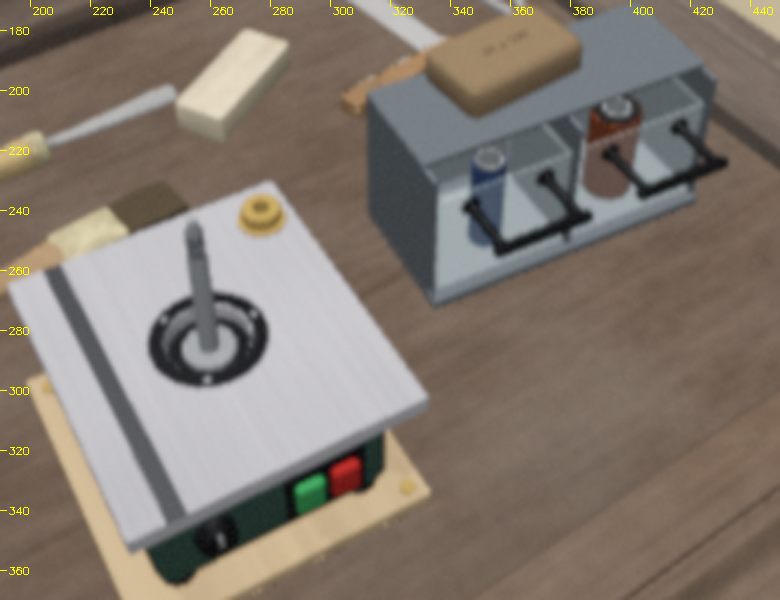

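View pics/sd1.png

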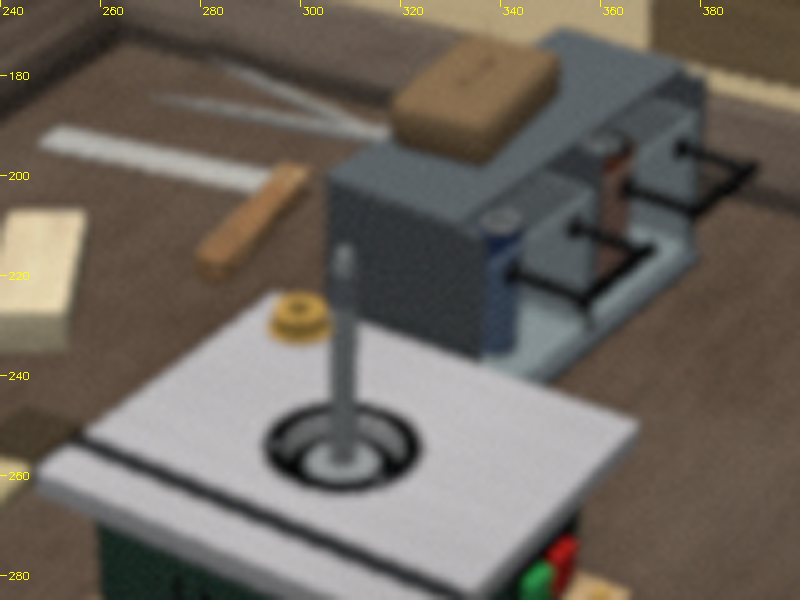

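Run:
```python
from h import *
z=np.load("P.npz");A,B=z["a"],z["b"]
pts=dict(RHl=((644,193),(695,210)),RHr=((723,162),(755,168)),LHl=((500,248),(585,300)),LHr=((586,214),(652,247)),tip=((194,222),(344,247)),seat=((208,347),(343,463)),
thick=((617,106),(609,143)),thin=((489,157),(502,219)),fTL=((435,180),(475,228)),fTR=((713,77),(703,75)),tabR=((270,183),(272,293)),tabF=((427,402),(638,425)),nut=((262,208),(300,308)))
for k,(a,b) in pts.items():
    a=np.array(a)/3+[190,170]; b=np.array(b)/5+[240,165]
    X=tri(A,a,B,b); print(k,X.round(4),(proj(A,X)-a).round(1),(proj(B,X)-b).round(1))
```

```text
RHl [ 0.5255 -0.3008  0.0917] [0.  0.1] [-0. -0.]
RHr [ 0.5176 -0.3697  0.0881] [0.3 0.6] [-0.3 -0.3]
LHl [ 0.5409 -0.1892  0.0905] [0.3 0.7] [-0.3 -0.3]
LHr [ 0.5322 -0.2554  0.0905] [0.3 0.7] [-0.3 -0.3]
tip [0.5701 0.0075 0.2102] [-0.3 -0.8] [0.3 0.4]
seat [0.57   0.0088 0.1018] [0.2 0.4] [-0.2 -0.2]
thick [ 0.5947 -0.3399  0.0979] [0.5 1.1] [-0.5 -0.6]
thin [ 0.6082 -0.2324  0.0968] [0.2 0.4] [-0.2 -0.2]
fTL [ 0.5942 -0.1733  0.1225] [-0.4 -1. ] [0.4 0.5]
fTR [ 0.5622 -0.3972  0.1227] [0.1 0.2] [-0.1 -0.1]
tabR [ 0.6635 -0.0891  0.1088] [-0.1 -0.3] [0.1 0.2]
tabF [ 0.4623 -0.0716  0.1097] [-0.2 -0.3] [0.2 0.2]
nut [ 0.6354 -0.0675  0.1208] [-0.  -0.1] [0.  0.1]
```

Both pictures show the thick brown bobbin in the right bin (scene px ~(396,205)), its handle ends at scene (405,234)/(431,224), and the spindle tip at scene (255,244). The brush, nut and cork are clear of the paths. I'll turn the tool to the bin's yaw (about -0.135), close the fingers and move above the right handle.

```bash
cat >> h.py <<'E'
def delta(target,q=None,rot=None):
    s=bot.read_state(); M=R.from_quat(s["orientation"])
    print("tcp",s["tool_pos"].round(4),"d_tool",M.inv().apply(np.array(target)-s["tool_pos"]).round(4))
    if rot is not None: print("rv_tool",(M.inv()*R.from_matrix(rot)).as_rotvec().round(4))
def frame(yaw,tilt=0.):
    # tool x = bin x, y = -bin y, z = -bin z, with bin tilted forward
    b=R.from_euler("z",yaw)*R.from_euler("y",-tilt); return b.as_matrix()@np.diag([1,-1,-1.])
E
python3 - <<'E'
from h import *
z=np.load("P.npz"); print("box",tri(z["a"],(540,207),z["b"],(433,188)))
E
python3 drive.py '[[[0, 0, 0, 0, 0, 0.146], [0, 0, 0, 0, 0, 0.146], [0, 0, 0, 0, 0, 0.146]]]' 0 40
python3 drive.py '[[[0.033, -0.035, 0, 0, 0, 0], [0.033, -0.035, 0, 0, 0, 0], [0.033, -0.035, 0, 0, 0, 0], [0.033, -0.035, 0, 0, 0, 0], [0.033, -0.035, 0, 0, 0, 0]]]'
python3 drive.py '[[[0.033, -0.035, 0, 0, 0, 0], [0.033, -0.035, 0, 0, 0, 0], [0.033, -0.035, 0, 0, 0, 0], [0, 0, 0, 0, 0, 0], [0, 0, 0, 0, 0, 0]]]'
python3 -c "
from h import *
delta([.545,-.338,.2],rot=frame(-.135))"
```

```text
box [ 0.5059801  -0.8247747  -0.07918498]
clock: 0.5
tool_pos: [0.1937, -0.6202, 0.3034]
orientation: [0.998, -0.071, -0.0, -0.0]
ft_force: [0.7, 0.0, -0.5]
opening: 0.0441
grip_force: 0.0
clock: 1.0
tool_pos: [0.3821, -0.4678, 0.3038]
orientation: [0.998, -0.068, -0.0, -0.0]
ft_force: [-0.3, -1.1, -0.1]
opening: -0.0005
grip_force: 0.0
clock: 1.5
tool_pos: [0.4948, -0.3763, 0.3035]
orientation: [0.998, -0.065, -0.0, -0.0]
ft_force: [-0.5, -1.1, 0.4]
opening: 0.0002
grip_force: 0.0
tcp [ 0.4948 -0.3763  0.3035] d_tool [ 0.0449 -0.0445  0.1035]
rv_tool [-0.0007  0.0004  0.0049]
```

```bash
python3 drive.py '[[[0.03, -0.03, 0, 0, 0, 0], [0.015, -0.0145, 0.04, 0, 0, 0.005], [0, 0, 0.04, 0, 0, 0], [0, 0, 0.03, 0, 0, 0], [0, 0, 0, 0, 0, 0]]]'
python3 drive.py '[[[0, 0, 0.02, 0, 0, 0], [0, 0, 0.015, 0, 0, 0], [0, 0, 0.01, 0, 0, 0], [0, 0, 0, 0, 0, 0]]]'
python3 -c "
from h import *
delta([.545,-.338,.148],rot=frame(-.135))"
```

```text
clock: 2.0
tool_pos: [0.5385, -0.3407, 0.1878]
orientation: [0.997, -0.072, -0.006, -0.002]
ft_force: [-1.2, -0.2, -0.1]
opening: -0.0
grip_force: 0.0
clock: 2.4
tool_pos: [0.5425, -0.3408, 0.1478]
orientation: [0.998, -0.071, -0.001, -0.0]
ft_force: [0.2, 0.5, 0.3]
opening: -0.0002
grip_force: 0.0
tcp [ 0.5425 -0.3408  0.1478] d_tool [ 0.0021 -0.0031 -0.0002]
rv_tool [-0.0006  0.0026 -0.0063]
```

```bash
python3 drive.py '[[[-0.004, 0, 0, 0, 0, 0], [-0.004, 0, 0.002, 0, 0, 0], [-0.005, 0, 0.004, 0, 0, 0], [-0.005, 0, 0.004, 0, 0, 0], [-0.005, 0, 0.005, 0, 0, 0]]]'
python3 drive.py '[[[-0.005, 0, 0.006, 0, 0, 0], [-0.004, 0, 0.006, 0, 0, 0], [-0.004, 0, 0.006, 0, 0, 0], [-0.004, 0, 0.007, 0, 0, 0], [-0.003, 0, 0.004, 0, 0, 0]]]'
python3 drive.py '[[[-0.003, 0, 0, 0, 0, 0], [0, 0, 0, 0, 0, 0], [0, 0, 0, 0, 0, 0]]]'
python3 - <<'E'
from h import *
f=cam("scene"); g=cam("side")
a=cv2.resize(f["pixels"][170:270,320:450],None,fx=6,fy=6)[:300*2]
crop(f["pixels"],330,180,130,95,6,"sc2.png")
E
```

```text
clock: 2.9
tool_pos: [0.5221, -0.3379, 0.1354]
orientation: [0.998, -0.07, 0.002, 0.001]
ft_force: [2.1, -1.3, 2.7]
opening: -0.0
grip_force: 1.6
clock: 3.4
tool_pos: [0.5038, -0.3355, 0.1061]
orientation: [0.998, -0.07, 0.003, 0.001]
ft_force: [7.9, -1.2, 9.0]
opening: -0.0002
grip_force: 4.7
clock: 3.7
tool_pos: [0.5033, -0.3352, 0.1062]
orientation: [0.998, -0.069, 0.006, 0.002]
ft_force: [10.6, -4.0, -2.1]
opening: -0.0001
grip_force: 6.1
```

View pics/sc2.png

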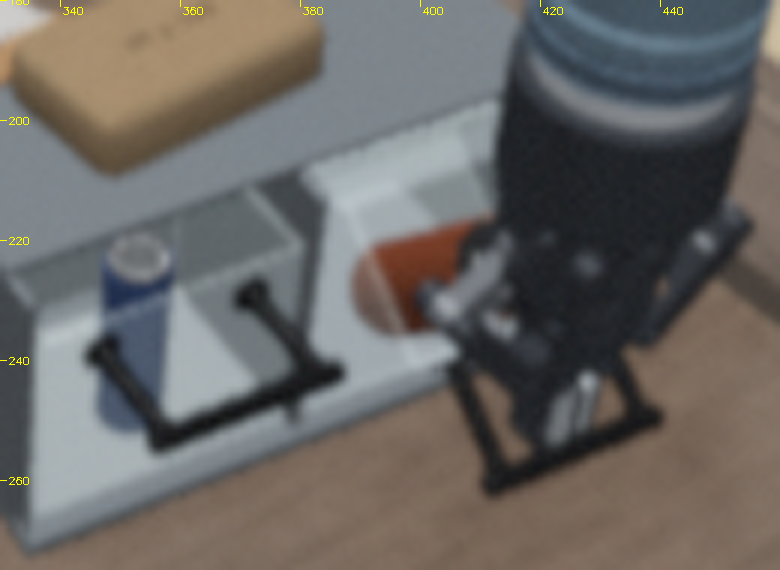

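The right bin is forward on its stop (force rise to ~10 N). The bobbin shows at scene px (388–410, 217–235), partly hidden by the gripper. I'll back off and look at its lean.

```bash
python3 drive.py '[[[0.004, 0, 0, 0, 0, 0], [0, 0, -0.02, 0, 0, 0], [0, 0, -0.03, 0, 0, 0], [0, 0, -0.04, 0, 0, 0], [-0.03, 0, -0.03, 0, 0, 0]]]'
python3 drive.py '[[[-0.04, 0, -0.03, 0, 0, 0], [-0.04, 0, -0.03, 0, 0, 0], [-0.03, 0, 0, 0, 0, 0], [0, 0, 0, 0, 0, 0], [0, 0, 0, 0, 0, 0]]]' 0.06
python3 - <<'E'
from h import *
f=cam("scene"); g=cam("side"); w,Pw=wristP()
np.savez("w1.npz",P=Pw,K=w["camera_matrix"])
crop(f["pixels"],370,180,80,90,5,"a.png",10);crop(g["pixels"],340,165,70,75,6,"b.png",10)
cv2.imwrite("pics/w1.png",w["pixels"][:,:,::-1])
a=cv2.imread("pics/a.png");b=cv2.imread("pics/b.png"); c=np.zeros((600,800,3),np.uint8)
c[:450,:400]=a; c[:450,400:800]=b[:,:400]; cv2.imwrite("pics/ab1.png",c[:450])
E
```

```text
clock: 4.3
tool_pos: [0.474, -0.3289, 0.2251]
orientation: [0.998, -0.068, -0.001, -0.001]
ft_force: [-0.1, -0.5, 0.7]
opening: 0.0001
grip_force: 0.0
clock: 4.8
tool_pos: [0.361, -0.3142, 0.283]
orientation: [0.997, -0.071, -0.002, -0.002]
ft_force: [-0.0, -1.3, 0.5]
opening: 0.0597
grip_force: 0.0
```

View pics/ab1.png

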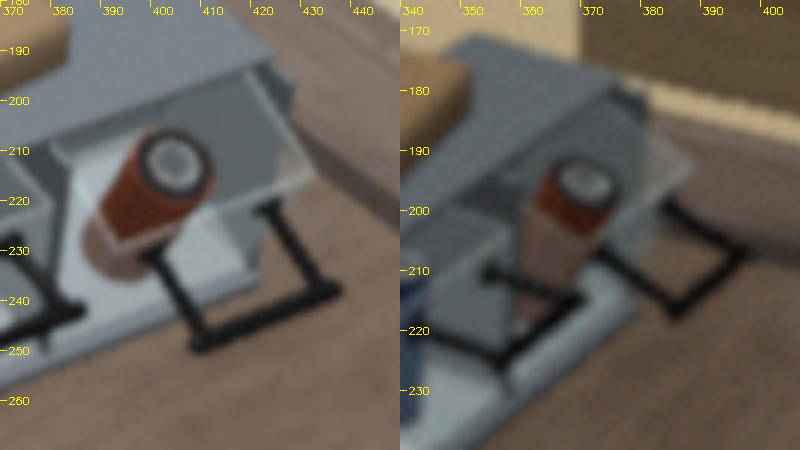

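View pics/w1.png

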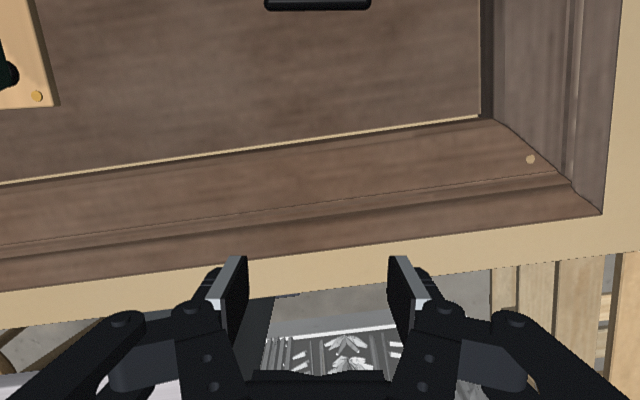

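The bobbin leans forward on the front wall, its top ring centred at scene px (405.4,212.6) and side px (371.2,195.5). The bar ends are at scene (410,249)/(437.6,238). The wrist view looks ahead of the fingers and only shows the bin handle at its top edge, at (318,5).

Run:
```python
from h import *
z=np.load("P.npz");A,B=z["a"],z["b"]
for k,a,b in(("top",(405.4,212.6),(371.2,195.5)),("bot",(395.4,229),(361.7,216.7)),("hl",(410,249),(386.2,217.2)),("hr",(437.6,238),(396.7,207.5)),("wallR",(432.6,215.6),(388.3,192.5))):
    X=tri(A,a,B,b); print(k,X.round(4),(proj(A,X)-a).round(1))
w=bot.grab_frame("wrist"); print(w["T_tool_cam"],w["camera_matrix"])
Fb=R.from_euler("z",-.135)*R.from_euler("y",-.65)
H=np.array([.566,-.341,.014])
for n,p in(("handle",(-.045,0,.076)),("top",(.022,.005,.084)),("base",(.022,.005,.004)),("wallR",(0,-.052,.088))): print(n,(H+Fb.apply(p)).round(4))
axis=Fb.apply([0,0,1]); top=H+Fb.apply((.022,.005,.084))
delta(top+axis*(.039+.13),rot=frame(-.135,.65))
```

```text
top [ 0.5664 -0.3413  0.0982] [0.3 0.7]
bot [ 0.5964 -0.3542  0.0159] [0.6 1.5]
hl [ 0.5025 -0.2985  0.0685] [0.3 0.5]
hr [ 0.4991 -0.3758  0.0606] [-0.1 -0.2]
wallR [ 0.5316 -0.3864  0.0949] [-0.1 -0.2]
[[-1.29558334e-03 -9.59713143e-01 -2.80978657e-01  7.15896056e-02]
 [ 9.99999154e-01 -1.27667794e-03 -2.50330941e-04 -6.38844219e-05]
 [-1.18473358e-04 -2.80978743e-01  9.59713984e-01 -6.96411559e-02]
 [ 0.00000000e+00  0.00000000e+00  0.00000000e+00  1.00000000e+00]] [[351.37277668   0.         317.51468754]
 [  0.         351.37277668 205.27327921]
 [  0.           0.           1.        ]]
handle [ 0.4849 -0.33    0.0473]
top [ 0.5337 -0.3316  0.0942]
base [ 0.5816 -0.3381  0.0305]
wallR [ 0.5062 -0.3854  0.0841]
tcp [ 0.364  -0.3145  0.2838] d_tool [ 0.0682 -0.0061  0.0549]
rv_tool [-2.000e-04  6.521e-01 -4.000e-03]
```

The bar is at about (0.501,-0.337,0.065), so the bin came back to ~0.38 rad as the fingers rubbed on the bar going up. I'll press the bar down from above with shut fingers, which lets go cleanly.

```bash
python3 drive.py '[[[0.04, 0.002, 0, 0, 0, 0], [0.045, 0.002, 0.02, 0, 0, 0], [0.04, 0, 0.03, 0, 0, 0], [0.01, 0, 0.04, 0, 0, 0], [0, 0, 0.03, 0, 0, 0]]]' 0
python3 drive.py '[[[0, 0, 0, 0, 0, 0], [0, 0, 0, 0, 0, 0]]]'
python3 -c "
from h import *
delta([.4965,-.3365,.1425],rot=frame(-.135))"
```

```text
clock: 5.5
tool_pos: [0.4998, -0.3361, 0.1617]
orientation: [0.998, -0.068, -0.0, -0.001]
ft_force: [0.2, 0.0, -0.2]
opening: -0.0001
grip_force: 0.0
clock: 5.7
tool_pos: [0.4966, -0.3375, 0.1639]
orientation: [0.998, -0.07, -0.001, -0.001]
ft_force: [0.1, 0.1, 0.6]
opening: 0.0004
grip_force: 0.0
tcp [ 0.4966 -0.3375  0.1639] d_tool [-0.0002 -0.0009  0.0214]
rv_tool [-0.0012  0.0023 -0.0046]
```

```bash
python3 drive.py '[[[0, 0, 0.01, 0, 0, 0], [0, 0, 0.009, 0, 0, 0], [-0.003, 0, 0.004, 0, 0, 0], [-0.003, 0, 0.004, 0, 0, 0], [-0.003, 0, 0.004, 0, 0, 0]]]'
python3 drive.py '[[[-0.002, 0, 0.004, 0, 0, 0], [-0.002, 0, 0.004, 0, 0, 0], [0, 0, 0.002, 0, 0, 0], [0, 0, 0.001, 0, 0, 0], [0, 0, 0, 0, 0, 0]]]'
python3 drive.py '[[[0, 0, 0.002, 0, 0, 0], [0, 0, 0.002, 0, 0, 0], [0, 0, 0, 0, 0, 0]]]'
```

```text
clock: 6.2
tool_pos: [0.4889, -0.3374, 0.1351]
orientation: [0.998, -0.07, 0.002, 0.001]
ft_force: [1.6, -0.6, 3.1]
opening: 0.0001
grip_force: 1.3
clock: 6.7
tool_pos: [0.4825, -0.3365, 0.1229]
orientation: [0.998, -0.07, -0.001, -0.0]
ft_force: [-1.1, -1.9, 5.6]
opening: 0.0002
grip_force: 2.7
clock: 7.0
tool_pos: [0.4827, -0.3367, 0.1223]
orientation: [0.998, -0.071, -0.002, -0.0]
ft_force: [-7.3, 2.3, 24.5]
opening: -0.0004
grip_force: 11.9
```

```bash
python3 drive.py '[[[0, 0, -0.02, 0, 0, 0], [0, 0, -0.04, 0, 0, 0], [0, 0, -0.04, 0, 0, 0], [-0.025, 0, -0.006, 0, 0, 0], [-0.025, -0.01, 0, 0, 0, 0]]]'
python3 drive.py '[[[0, 0, 0, 0, 0.13, 0], [0, 0, 0, 0, 0.13, 0], [0, 0, 0, 0, 0.13, 0], [0, 0, 0, 0, 0.13, 0], [0, 0, 0, 0, 0.13, 0]]]' 0.056
python3 drive.py '[[[0, 0, 0, 0, 0, 0], [0, 0, 0, 0, 0, 0], [0, 0, 0, 0, 0, 0]]]'
python3 - <<'E'
from h import *
s=bot.read_state(); print(s["tool_pos"],s["orientation"])
w,Pw=wristP(); np.savez("w2.npz",P=Pw)
f=cam("scene"); g=cam("side"); 
crop(f["pixels"],370,180,80,90,4,"a.png",10);crop(g["pixels"],340,165,70,75,4,"b.png",10)
a=cv2.imread("pics/a.png");b=cv2.imread("pics/b.png"); c=np.zeros((600,640,3),np.uint8)
c[:360,:320]=a; c[:300,320:600]=b; c[360:]=0
c=np.vstack([w["pixels"][:300,:,::-1],c[:300]]); c=c[:600]; cv2.imwrite("pics/w2.png",c)
E
```

```text
clock: 7.5
tool_pos: [0.4355, -0.3203, 0.2264]
orientation: [0.998, -0.071, 0.001, 0.001]
ft_force: [-0.6, 0.1, 0.2]
opening: 0.0001
grip_force: 0.0
clock: 8.0
tool_pos: [0.4354, -0.315, 0.2228]
orientation: [0.956, -0.065, 0.284, 0.012]
ft_force: [1.0, 1.8, -0.3]
opening: 0.0562
grip_force: 0.0
clock: 8.3
tool_pos: [0.4382, -0.3162, 0.2248]
orientation: [0.957, -0.064, 0.284, 0.013]
ft_force: [0.3, 0.2, 0.2]
opening: 0.0561
grip_force: 0.0
[ 0.43824485 -0.31620241  0.22481581] [ 0.95657307 -0.0635619   0.28417594  0.01311037]
```

View pics/w2.png

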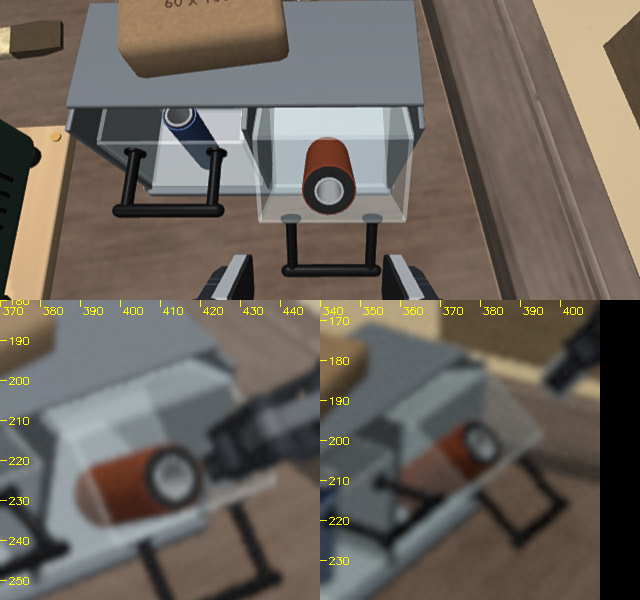

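Run:
```python
from h import *
z=np.load("P.npz");A,B=z["a"],z["b"];W=np.load("w2.npz")["P"]
def triN(Ps,ps):
    M=np.vstack([r for P_,p in zip(Ps,ps) for r in (p[0]*P_[2]-P_[0],p[1]*P_[2]-P_[1])])
    M/=np.linalg.norm(M[:,:3],axis=1)[:,None]
    X=np.linalg.svd(M)[2][-1]; X=X[:3]/X[3]; return X,[(proj(P_,X)-p).round(1) for P_,p in zip(Ps,ps)]
print("top3",*triN((A,B,W),((413.5,223.75),(380.5,200.75),(329,189))))
print("topAB",*triN((A,B),((413.5,223.75),(380.5,200.75))))
print("topAW",*triN((A,W),((413.5,223.75),(329,189))))
print("topBW",*triN((B,W),((380.5,200.75),(329,189))))
print("hr",*triN((A,B,W),((439.2,249.5),(401.2,215.5),(375,271))))
print("baseA,W far",)
H=np.array([.566,-.341,.014])
for t in (.6,.65):
  Fb=R.from_euler("z",-.135)*R.from_euler("y",-t)
  for n,p in(("hR",(-.045,-.035,.076)),("hL",(-.045,.035,.076)),("top",(.022,.005,.084)),("base",(.022,.005,.004)),("wallR",(0,-.052,.088)),("wallL",(0,.052,.088))):
    X=H+Fb.apply(p); print(t,n,X.round(4),proj(W,X).round(1),proj(A,X).round(1),proj(B,X).round(1))
```

```text
top3 [ 0.53724908 -0.33643024  0.09221888] [array([-0.1,  0.3]), array([-0.6, -0.5]), array([1.1, 2.6])]
topAB [ 0.53644637 -0.3368623   0.0917978 ] [array([0.3, 0.6]), array([-0.3, -0.3])]
topAW [ 0.53797542 -0.33622495  0.09325686] [array([-0.4, -0.2]), array([0.7, 1.2])]
topBW [ 0.53724758 -0.33626316  0.09178984] [array([-0.7, -0.3]), array([0.8, 2.8])]
hr [ 0.48222118 -0.36591373  0.04523662] [array([-0.3,  0.1]), array([-0.4, -0.1]), array([1.2, 1.9])]
baseA,W far
0.6 hR [ 0.482  -0.3649  0.0513] [376.2 272.6] [439.2 247.9] [400.9 213.7]
0.6 hL [ 0.4914 -0.2955  0.0513] [284.1 272.3] [411.9 259.2] [388.9 224. ]
0.6 top [ 0.5377 -0.3321  0.0958] [323.8 190.2] [412.  223.5] [379.2 199.7]
0.6 base [ 0.5824 -0.3382  0.0297] [323.3 166.8] [395.7 232.5] [363.6 215.4]
0.6 wallR [ 0.5098 -0.3858  0.0866] [406.6 222.6] [439.3 224.2] [395.3 197.1]
0.6 wallL [ 0.5238 -0.2828  0.0866] [255.8 222.4] [398.4 240.3] [376.9 211.7]
0.65 hR [ 0.4802 -0.3647  0.0473] [375.5 275.5] [439.4 249.7] [401.4 215.1]
0.65 hL [ 0.4896 -0.2953  0.0473] [284.6 275.2] [412.1 261.2] [389.3 225.5]
0.65 top [ 0.5337 -0.3316  0.0942] [323.8 196.5] [413.  225.2] [380.5 200.7]
0.65 base [ 0.5816 -0.3381  0.0305] [323.3 167.3] [396.  232.4] [363.8 215.3]
0.65 wallR [ 0.5062 -0.3854  0.0841] [406.1 228.5] [440.2 226.1] [396.4 198.3]
0.65 wallL [ 0.5202 -0.2823  0.0841] [256.1 228.3] [399.3 242.3] [378.  212.9]
```

Run:
```python
from h import *
W=np.load("w2.npz")["P"]; A=np.load("P.npz")["a"]
top=np.array([.5375,-.3364,.0925])
for t in (.55,.65,.75):
  F=R.from_euler("z",-.135)*R.from_euler("y",-t); b=top-F.apply([0,0,.08])
  print(t,"base",b.round(4),"far edge",proj(W,b+F.apply([.019,0,0])).round(1),"A base",proj(A,b).round(1), "topring edges",proj(W,top+F.apply([.019,0,0])).round(1),proj(W,top-F.apply([.019,0,0])).round(1))
ax=R.from_euler("z",-.135).apply([-np.sin(.65),0,np.cos(.65)])
delta(top+ax*.12,rot=frame(-.135,.65)); delta(top+ax*.037)
```

```text
0.55 base [ 0.5789 -0.342   0.0243] far edge [328.1 151.2] A base [397.8 234.4] topring edges [330.2 163.7] [329.8 217.5]
0.65 base [ 0.5855 -0.3429  0.0288] far edge [328.2 142.5] A base [396.3 231.1] topring edges [330.2 164.2] [329.7 216.6]
0.75 base [ 0.5915 -0.3437  0.034 ] far edge [328.3 133.9] A base [395.  227.8] topring edges [330.3 165.1] [329.7 215.5]
tcp [ 0.4386 -0.3162  0.2252] d_tool [0.0032 0.0073 0.0464]
rv_tool [-0.012   0.072  -0.0012]
tcp [ 0.4386 -0.3162  0.2252] d_tool [0.0092 0.0083 0.1291]
```

```bash
python3 drive.py '[[[0, 0, 0, -0.012, 0.06, 0], [0, 0, 0, 0, 0.06, 0], [0, 0.007, 0, 0, 0, 0], [0, 0, 0, 0, 0, 0], [0, 0, 0, 0, 0, 0]]]' 0.056
python3 - <<'E'
from h import *
top=np.array([.5375,-.3364,.0925])
ax=R.from_euler("z",-.135).apply([-np.sin(.69),0,np.cos(.69)])
delta(top+ax*.12,rot=frame(-.135,.69)); delta(top+ax*.037)
W=wristP()[0]; cv2.imwrite("pics/w3.png",W["pixels"][:,:,::-1])
E
```

```text
clock: 8.95
tool_pos: [0.4373, -0.3239, 0.2252]
orientation: [0.938, -0.064, 0.34, 0.023]
ft_force: [0.0, 0.8, -0.3]
opening: 0.0557
grip_force: 0.0
tcp [ 0.4373 -0.3239  0.2252] d_tool [-0.0068 -0.0012  0.0466]
rv_tool [ 0.0008 -0.0047 -0.002 ]
tcp [ 0.4373 -0.3239  0.2252] d_tool [-0.0072 -0.0012  0.1296]
```

```bash
python3 drive.py '[[[-0.004, -0.001, 0.02, 0, 0, 0], [-0.003, 0, 0.03, 0, 0, 0], [0, 0, 0.03, 0, 0, 0], [0, 0, 0.02, 0, 0, 0], [0, 0, 0, 0, 0, 0]]]'
python3 drive.py '[[[0, 0, 0.01, 0, 0, 0], [0, 0, 0.01, 0, 0, 0], [0, 0, 0.009, 0, 0, 0], [0, 0, 0, 0, 0, 0], [0, 0, 0, 0, 0, 0]]]'
python3 - <<'E'
from h import *
top=np.array([.5375,-.3364,.0925])
ax=R.from_euler("z",-.135).apply([-np.sin(.69),0,np.cos(.69)])
delta(top+ax*.037,rot=frame(-.135,.69))
W,_=wristP(); g=cam("scene"); crop(g["pixels"],370,180,106,80,3,"a.png",10)
a=cv2.imread("pics/a.png"); c=np.zeros((600,640,3),np.uint8); c[:360]=W["pixels"][40:,:,::-1]; c[360:,:318]=a; cv2.imwrite("pics/w4.png",c)
E
```

```text
clock: 9.5
tool_pos: [0.4962, -0.3291, 0.1416]
orientation: [0.938, -0.065, 0.339, 0.02]
ft_force: [-0.9, 0.4, 0.5]
opening: 0.0558
grip_force: 0.0
clock: 10.0
tool_pos: [0.5142, -0.3355, 0.1256]
orientation: [0.939, -0.063, 0.337, 0.02]
ft_force: [-0.2, -1.0, -0.4]
opening: 0.0561
grip_force: 0.0
tcp [ 0.5142 -0.3355  0.1256] d_tool [-0.0032 -0.0023  0.0033]
rv_tool [-0.0045  0.0022 -0.0009]
```

View pics/w4.png

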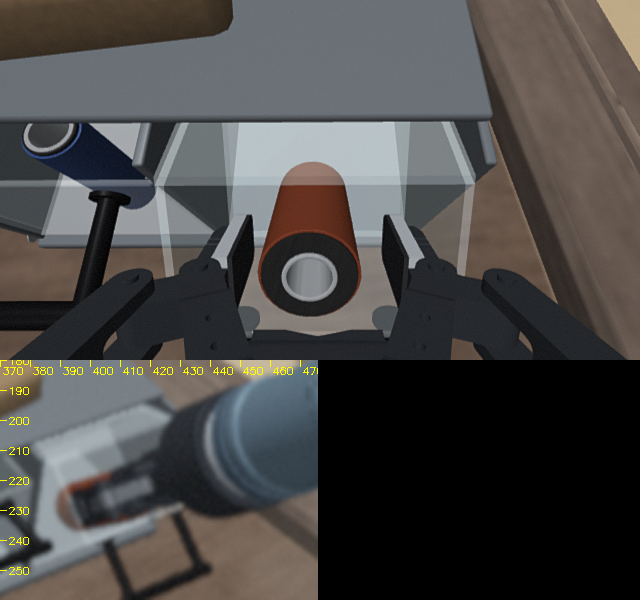

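The ring is between the pads at wrist px (309,317), about 3 mm toward the left pad and 44 mm ahead of the TCP. The thin bobbin is still in its bin. I'll centre, go 5 mm deeper, then close.

```bash
python3 drive.py '[[[-0.004, -0.003, 0, 0, 0, 0], [0, 0, 0.005, 0, 0, 0], [0, 0, 0, 0, 0, 0]]]'
python3 drive.py '[[[0, 0, 0, 0, 0, 0], [0, 0, 0, 0, 0, 0], [0, 0, 0, 0, 0, 0], [0, 0, 0, 0, 0, 0], [0, 0, 0, 0, 0, 0]]]' 0.02 60
python3 -c "
from h import *
z=R.from_quat(bot.read_state()['orientation']).as_matrix(); print(z)"
```

```text
clock: 10.4
tool_pos: [0.5148, -0.3344, 0.1214]
orientation: [0.94, -0.063, 0.335, 0.018]
ft_force: [-0.5, 0.1, 0.2]
opening: 0.056
grip_force: 0.0
clock: 10.9
tool_pos: [0.5147, -0.3344, 0.1216]
orientation: [0.94, -0.063, 0.335, 0.018]
ft_force: [-3.1, 0.4, 3.4]
opening: 0.0378
grip_force: 59.5
[[ 0.76781096 -0.13078994  0.62718443]
 [-0.10681058 -0.99137233 -0.07597637]
 [ 0.63171024 -0.00865444 -0.77515629]]
```

```bash
python3 drive.py '[[[0, 0, -0.01, 0, 0, 0], [0, 0, -0.02, 0, 0, 0], [0, 0, -0.03, 0, 0, 0], [0, 0, -0.03, 0, 0, 0], [0, 0, -0.03, 0, 0, 0]]]'
python3 drive.py '[[[0.02, 0, -0.025, 0, 0, 0], [0.025, 0, -0.03, 0, 0, 0], [0.025, 0, -0.03, 0, 0, 0], [0.025, 0, -0.03, 0, 0, 0], [0, 0, 0, 0, 0, 0]]]'
python3 drive.py '[[[0, 0, 0, 0, -0.1, 0], [0, 0, 0, 0, -0.1, 0], [0, 0, 0, 0, -0.1, 0], [0, 0, 0, 0, -0.1, 0], [0, 0, 0, 0, -0.1, 0]]]'
python3 drive.py '[[[0, 0, 0, 0, -0.1, 0], [0, 0, 0, 0, -0.08, 0], [0, 0, 0, 0, 0, 0], [0, 0, 0, 0, 0, 0], [0, 0, 0, 0, 0, 0]]]'
python3 - <<'E'
from h import *
s=bot.read_state(); print(s["tool_pos"],s["opening"],s["grip_force"]); delta([.57,.008,.36],rot=frame(-.135))
E
```

```text
clock: 11.4
tool_pos: [0.4385, -0.3245, 0.2147]
orientation: [0.94, -0.063, 0.334, 0.017]
ft_force: [-0.2, -0.0, -0.9]
opening: 0.0379
grip_force: 61.0
clock: 11.9
tool_pos: [0.4427, -0.3287, 0.3714]
orientation: [0.938, -0.062, 0.339, 0.022]
ft_force: [0.9, -1.1, 0.2]
opening: 0.0377
grip_force: 61.1
clock: 12.4
tool_pos: [0.4397, -0.3263, 0.3622]
orientation: [0.994, -0.066, 0.089, 0.001]
ft_force: [0.3, 0.9, -1.7]
opening: 0.0376
grip_force: 61.0
clock: 12.9
tool_pos: [0.4394, -0.3267, 0.3628]
orientation: [0.998, -0.066, 0.002, -0.005]
ft_force: [0.1, 0.2, -0.7]
opening: 0.0374
grip_force: 61.0
[ 0.43944173 -0.32669767  0.36280906] 0.03744901623514636 61.03002246469259
tcp [ 0.4394 -0.3267  0.3628] d_tool [ 0.0854 -0.3489  0.0064]
rv_tool [-0.0095 -0.0031  0.0032]
```

```bash
python3 drive.py '[[[0.01, -0.02, 0, -0.009, 0, 0], [0.01, -0.042, 0, 0, 0, 0], [0.01, -0.045, 0, 0, 0, 0], [0.01, -0.045, 0, 0, 0, 0], [0.01, -0.045, 0, 0, 0, 0]]]'
python3 drive.py '[[[0.01, -0.045, 0, 0, 0, 0], [0.01, -0.045, 0, 0, 0, 0], [0.01, -0.04, 0, 0, 0, 0], [0.005, -0.02, 0, 0, 0, 0], [0, 0, 0, 0, 0, 0]]]'
python3 drive.py '[[[0, 0, 0, 0, 0, 0], [0, 0, 0, 0, 0, 0]]]'
python3 - <<'E'
from h import *
delta([.57,.008,.36],rot=frame(-.135))
f=cam("scene");g=cam("side")
cv2.imwrite("pics/f5.png",f["pixels"][:,:,::-1]);cv2.imwrite("pics/g5.png",g["pixels"][:,:,::-1])
crop(f["pixels"],215,175,80,120,5,"a.png",10);crop(g["pixels"],270,160,80,120,5,"b.png",10)
cv2.imwrite("pics/ab5.png",np.hstack([cv2.imread("pics/a.png"),cv2.imread("pics/b.png")]))
E
```

```text
clock: 13.4
tool_pos: [0.5152, -0.1369, 0.3642]
orientation: [0.998, -0.066, 0.002, 0.001]
ft_force: [0.7, -0.3, -1.1]
opening: 0.0372
grip_force: 61.0
clock: 13.9
tool_pos: [0.5699, 0.0112, 0.3644]
orientation: [0.998, -0.062, 0.002, -0.001]
ft_force: [0.6, 0.6, -1.6]
opening: 0.0376
grip_force: 61.0
clock: 14.1
tool_pos: [0.5695, 0.0036, 0.3638]
orientation: [0.998, -0.067, 0.002, 0.001]
ft_force: [-0.3, -0.4, -1.6]
opening: 0.0374
grip_force: 61.0
tcp [0.5695 0.0036 0.3638] d_tool [-0.0001 -0.0045  0.0038]
rv_tool [ 0.002  -0.0033  0.0002]
```

View pics/ab5.png

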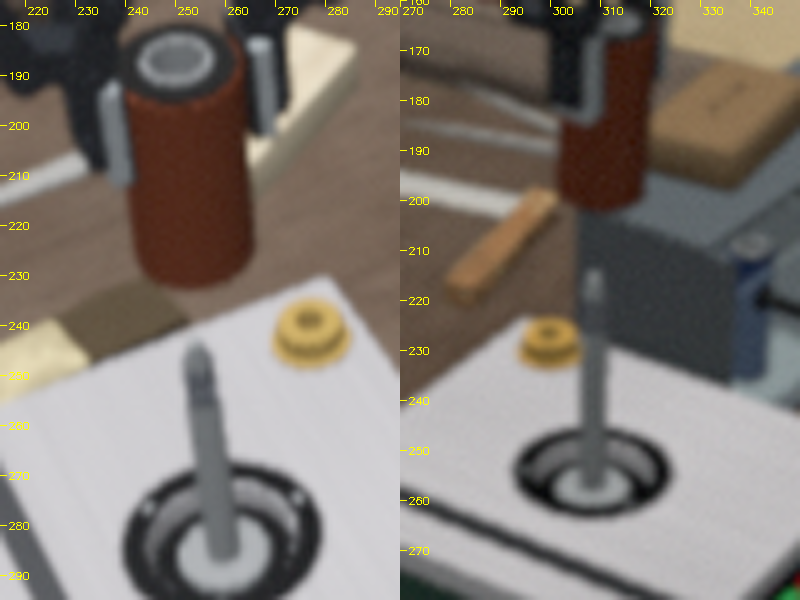

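Both pictures show the bobbin held just above the spindle: bore at scene px (250.2,187) and base at ~(253.8,225.4). In the side view they are at (315.6,164.4) and ~(310.4,198). It leans a little in the side view, so I'll fit its axis.

```bash
cat > fit.py <<'E'
from h import *
from scipy.optimize import least_squares
# fit cylinder outline: brown mask left/right edges by row vs model silhouettes
z=np.load("P.npz")
def brown(im):
    h=cv2.cvtColor(im,cv2.COLOR_RGB2HSV); m=((h[...,0]<12)|(h[...,0]>172))&(h[...,1]>130)&(h[...,2]>25)
    n,l,st,_=cv2.connectedComponentsWithStats(m.astype(np.uint8)); 
    return l,st
def axis_pts(p): 
    b=p[:3]; a=np.array([p[3],p[4],np.sqrt(1-p[3]**2-p[4]**2)]); return b,a
def sil(Pm,p,r=.019):
    b,a=axis_pts(p); u=np.cross(a,[1,0,0]);u/=np.linalg.norm(u);v=np.cross(a,u)
    pts=[proj(Pm,b+a*s+r*(u*np.cos(t)+v*np.sin(t))) for s in(.002,.078) for t in np.linspace(0,2*np.pi,40)]
    return cv2.convexHull(np.array(pts,np.float32))
E
python3 - <<'E'
from fit import *
A,B=z["a"],z["b"]
t=tri(A,(250.2,187),B,(315.6,164.4)); b=tri(A,(253.8,225.4),B,(310.4,198))
print(t,b,t-b,np.linalg.norm(t-b)); print(proj(A,t)-[250.2,187],proj(A,b)-[253.8,225.4])
for n in"fg":
    im=cv2.imread(f"pics/{n}5.png")[:,:,::-1].copy(); l,st=brown(im); i=np.argsort(-st[1:,4])[:4]+1; print(n,st[i])
E
```

```text
[0.55833728 0.00658134 0.3304877 ] [0.56885825 0.00490626 0.24948007] [-0.01052096  0.00167508  0.08100764] 0.08170516272121042
[0.51730263 1.56397061] [-0.03525051 -0.09256497]
f [[241 187  24  45 822]
 [372 109  20  20 323]
 [299 321  12  15 130]]
g [[301 167  20  35 394]
 [349 271   7  14  57]
 [285 147   6  13  39]
 [391  36   5   6  22]]
```

```bash
cat >> fit.py <<'E'
def contour(im,ymin,near):
    l,st=brown(im); i=1+np.argmax(st[1:,4]*(np.hypot(st[1:,0]+st[1:,2]/2-near[0],st[1:,1]+st[1:,3]/2-near[1])<35)); m=l==i
    pts=[]
    for y in np.where(m.any(1))[0]:
        if y<ymin: continue
        xs=np.where(m[y])[0]; pts+= [(xs[0]-.5,y),(xs[-1]+.5,y)]
    for x in np.where(m.any(0))[0]:
        pts.append((x,np.where(m[:,x])[0][-1]+.5))
    return [q for q in pts if q[1]>=ymin]
def fit(fi,gi,ya,yb,p0,nf,ng):
    ca=contour(fi,ya,nf); cb=contour(gi,yb,ng)
    def res(p):
        o=[]
        for Pm,c in((z["a"],ca),(z["b"],cb)):
            h=sil(Pm,p); o+=[cv2.pointPolygonTest(h,(float(q[0]),float(q[1])),True) for q in c]
        return np.array(o)
    r=least_squares(res,p0,diff_step=1e-3,x_scale=[.01,.01,.01,.1,.1],loss="soft_l1"); return r.x,np.sqrt(np.mean(r.fun**2)),len(ca),len(cb)
E
python3 - <<'E'
from fit import *
ims=[cv2.imread(f"pics/{n}5.png")[:,:,::-1].copy() for n in"fg"]
for s in([-.13,.02],[0,0]): print(fit(*ims,213,188,[.569,.005,.2495]+s,(253,210),(311,185)))
A,B=z["a"],z["b"]
for n,a,b in(("tip",(254.3,243.5),(308.7,214)),("shoulder",(256,257),(308.6,225)),("seat",(259.4,286.5),(308.6,257.4))):
  X=tri(A,a,B,b);print(n,X.round(4),(proj(A,X)-a).round(2),(proj(B,X)-b).round(2))
E
```

```text
(array([ 0.57319681,  0.00332335,  0.24922818, -0.08286986, -0.00820263]), np.float64(0.7330463173517567), 62, 46)
(array([ 0.573312  ,  0.00319624,  0.24933025, -0.0928414 ,  0.00166274]), np.float64(0.7321425505385875), 62, 46)
tip [0.5701 0.008  0.2114] [-0.32 -0.78] [0.31 0.4 ]
shoulder [0.5682 0.0096 0.1845] [-0.74 -1.75] [0.73 0.9 ]
seat [0.569  0.0096 0.1025] [-0.02 -0.05] [0.02 0.03]
```

```bash
python3 drive.py '[[[0.0057, -0.0065, 0, 0, -0.045, 0], [0, 0, 0, 0, -0.045, 0], [0, 0, 0, 0, 0, 0], [0, 0, 0, 0, 0, 0], [0, 0, 0, 0, 0, 0]]]'
python3 - <<'E'
from fit import *
s=bot.read_state(); print(s["tool_pos"])
fs=[cam("scene")["pixels"].copy(),cam("side")["pixels"].copy()]
cv2.imwrite("pics/f6.png",fs[0][:,:,::-1]);cv2.imwrite("pics/g6.png",fs[1][:,:,::-1])
for q in([-.05,.02],[.02,-.01],[0,0]): print(fit(*fs,213,188,[.569,.008,.2495]+q,(253,210),(311,185)))
crop(fs[0],215,175,80,120,5,"a.png",10);crop(fs[1],270,160,80,120,5,"b.png",10)
cv2.imwrite("pics/ab6.png",np.hstack([cv2.imread("pics/a.png"),cv2.imread("pics/b.png")]))
E
```

```text
clock: 14.7
tool_pos: [0.5762, 0.0112, 0.3641]
orientation: [0.997, -0.066, -0.043, -0.002]
ft_force: [0.4, -0.2, -1.5]
opening: 0.0372
grip_force: 61.0
[0.57619277 0.01121078 0.36407536]
(array([ 0.5707652 ,  0.01223388,  0.24942337, -0.07830786,  0.00076437]), np.float64(0.7524455815803484), 71, 50)
(array([ 0.57066314,  0.01232234,  0.24931783, -0.06803673, -0.00687528]), np.float64(0.7526776881134415), 71, 50)
(array([ 0.57092024,  0.01218712,  0.24949601, -0.08965547,  0.00459753]), np.float64(0.7538291435523872), 71, 50)
```

View pics/ab6.png

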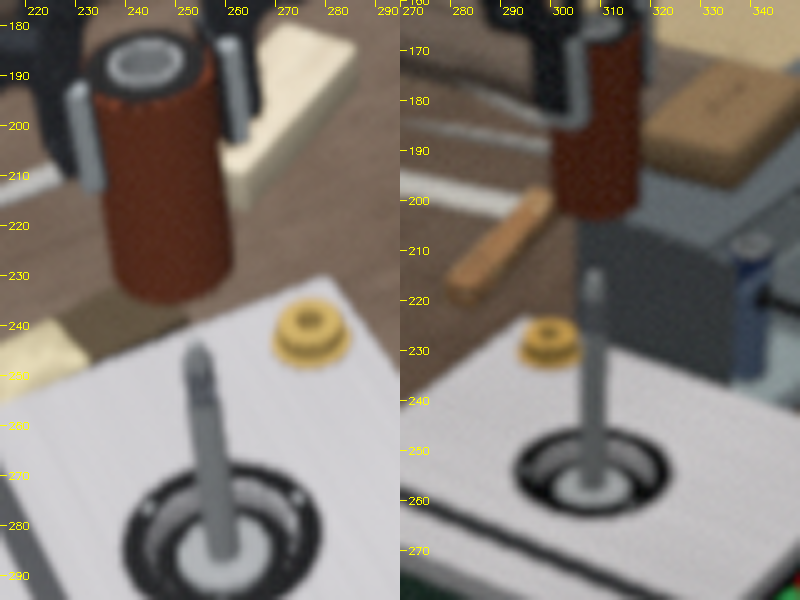

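```bash
cat >> fit.py <<'E'
def fit(fi,gi,ya,yb,p0,nf,ng):
    ca=contour(fi,ya,nf); cb=contour(gi,yb,ng); p0=np.array(p0); sc=np.array([.01,.01,.01,.1,.1])
    def res(u):
        o=[]
        for Pm,c in((z["a"],ca),(z["b"],cb)):
            h=sil(Pm,p0+(u-1)*sc); o+=[cv2.pointPolygonTest(h,(float(q[0]),float(q[1])),True) for q in c]
        return np.array(o)
    r=least_squares(res,np.ones(5),diff_step=.05,loss="soft_l1"); J=r.jac; sd=np.sqrt(np.diag(np.linalg.inv(J.T@J)))*sc
    return (p0+(r.x-1)*sc).round(4),sd.round(4),np.sqrt(np.mean(res(r.x)**2)).round(2)
E
python3 - <<'E'
from fit import *
for k in"56":
    ims=[cv2.imread(f"pics/{n}{k}.png")[:,:,::-1].copy() for n in"fg"]
    for q in([-.1,.02],[0.05,-.05]):
        print(k,*fit(*ims,213,188,[.569,.008,.2495]+q,(253,210),(311,185)))
A,B=z["a"],z["b"]
t=tri(A,(244.2,187.4),B,(311.4,165)); print(t)
E
```

```text
5 [ 0.5733  0.0032  0.2493 -0.0934  0.0036] [0.0011 0.0008 0.001  0.0744 0.0552] 0.73
5 [ 0.5734  0.0032  0.2493 -0.0958  0.0031] [0.0011 0.0008 0.001  0.0738 0.0549] 0.73
6 [ 0.5708  0.0123  0.2494 -0.0793 -0.0007] [0.0011 0.0007 0.0009 0.0658 0.0446] 0.75
6 [ 0.5708  0.0123  0.2494 -0.0784 -0.0006] [0.0011 0.0007 0.0008 0.0645 0.044 ] 0.75
[0.56367581 0.01356254 0.33021177]
```

Run:
```python
from fit import *
w=bot.grab_frame("wrist"); im=w["pixels"].copy(); cv2.imwrite("pics/w6.png",im[:,:,::-1])
Pt=w["camera_matrix"]@np.linalg.inv(np.array(w["T_tool_cam"]))[:3]
l,st=brown(im); i=1+np.argmax(st[1:,4]); m=l==i; print(st[i])
rows=np.where(m.any(1))[0]
for y in rows[::8]: xs=np.where(m[y])[0]; print(y,xs[0],xs[-1],len(xs))
# bright bore/bush & black ring check along the column of the middle
c=int(st[i][0]+st[i][2]/2); print(c,[(y,*im[y,c]) for y in range(rows[0]-12,min(400,rows[-1]+100),6)])
np.savez("wt.npz",P=Pt)
```

```text
[ 264  197  108  146 5785]
197 314 314 1
205 296 336 41
213 289 344 56
221 285 347 63
229 283 350 68
237 281 351 71
245 279 354 76
253 278 356 78
261 275 359 85
269 273 361 89
277 271 363 36
285 270 365 19
293 268 367 11
301 266 370 9
309 264 370 8
317 265 370 7
325 267 368 6
333 272 363 4
341 279 280 2
318 [(185, np.uint8(53), np.uint8(56), np.uint8(63)), (191, np.uint8(109), np.uint8(110), np.uint8(113)), (197, np.uint8(101), np.uint8(102), np.uint8(105)), (203, np.uint8(69), np.uint8(33), np.uint8(22)), (209, np.uint8(68), np.uint8(31), np.uint8(18)), (215, np.uint8(70), np.uint8(34), np.uint8(24)), (221, np.uint8(66), np.uint8(32), np.uint8(21)), (227, np.uint8(67), np.uint8(34), np.uint8(21)), (233, np.uint8(65), np.uint8(31), np.uint8(16)), (239, np.uint8(67), np.uint8(32), np.uint8(20)), (245, np.uint8(67), np.uint8(32), np.uint8(19)), (251, np.uint8(65), np.uint8(30), np.uint8(14)), (257, np.uint8(68), np.uint8(34), np.uint8(21)), (263, np.uint8(66), np.uint8(34), np.uint8(18)), (269, np.uint8(95), np.uint8(46), np.uint8(30)), (275, np.uint8(40), np.uint8(40), np.uint8(38)), 
[... 285 characters left out ...]
uint8(97)), (317, np.uint8(90), np.uint8(93), np.uint8(94)), (323, np.uint8(90), np.uint8(93), np.uint8(94)), (329, np.uint8(91), np.uint8(91), np.uint8(95)), (335, np.uint8(100), np.uint8(101), np.uint8(103)), (341, np.uint8(36), np.uint8(37), np.uint8(36)), (347, np.uint8(38), np.uint8(34), np.uint8(37)), (353, np.uint8(40), np.uint8(40), np.uint8(38)), (359, np.uint8(72), np.uint8(77), np.uint8(80)), (365, np.uint8(74), np.uint8(78), np.uint8(80)), (371, np.uint8(75), np.uint8(77), np.uint8(81)), (377, np.uint8(16), np.uint8(21), np.uint8(24)), (383, np.uint8(19), np.uint8(20), np.uint8(21)), (389, np.uint8(26), np.uint8(26), np.uint8(32)), (395, np.uint8(27), np.uint8(28), np.uint8(31))]
```

```bash
cat > wfit.py <<'E'
from fit import *
def wfit(im,Pt,s0=.0):
    l,st=brown(im); m=l==1+np.argmax(st[1:,4]); pts=[]
    r=np.where(m.any(1))[0]
    for y in range(r[0]+4,r[0]+125,2):
        xs=np.where(m[y])[0]; pts+=[(xs[0]-.5,y),(xs[-1]+.5,y)]
    for x in range(300,334,2): pts.append((x,np.where(m[:,x])[0][0]-.5))
    def hull(p):
        t=p[:3]; d=np.array([p[3],p[4],np.sqrt(1-p[3]**2-p[4]**2)]); u=np.cross(d,[0,1,0]);u/=np.linalg.norm(u);v=np.cross(d,u)
        q=[proj(Pt,t+d*s+.019*(u*np.cos(a)+v*np.sin(a))) for s in(s0,.08-s0) for a in np.linspace(0,2*np.pi,60)]
        return cv2.convexHull(np.array(q,np.float32))
    p0=np.array([0,0,.04,0,0]); sc=np.array([.01,.01,.01,.1,.1])
    def res(u):
        h=hull(p0+(u-1)*sc); return np.array([cv2.pointPolygonTest(h,(float(a),float(b)),True) for a,b in pts])
    r=least_squares(res,np.ones(5),diff_step=.05,loss="soft_l1",f_scale=.7); sd=np.sqrt(np.diag(np.linalg.inv(r.jac.T@r.jac)))*sc
    p=p0+(r.x-1)*sc; h=hull(p)[:,0]; return p,sd,np.sqrt(np.mean(res(r.x)**2)),h[:,1].max()
def world(p):
    s=bot.read_state(); M=R.from_quat(s["orientation"]).as_matrix(); d=np.array([p[3],p[4],np.sqrt(1-p[3]**2-p[4]**2)])
    t=s["tool_pos"]+M@p[:3]; a=M@d; return t,t+a*.08,-a
E
python3 - <<'E'
from wfit import *
im=cv2.imread("pics/w6.png")[:,:,::-1].copy(); Pt=np.load("wt.npz")["P"]
for s0 in(0,.001,.002):
    p,sd,e,b=wfit(im,Pt,s0); print(s0,p.round(4),sd.round(4),e.round(2),b); print(*[v.round(4) for v in world(p)])
E
```

```text
0 [-0.0001 -0.0001  0.0396  0.0178 -0.0101] [0.0003 0.0001 0.0005 0.0044 0.0018] 0.44 356.45126
[0.5728 0.0122 0.3248] [0.5675 0.0137 0.245 ] [ 0.0662 -0.0183  0.9976]
0.001 [-0.0002 -0.0001  0.0388  0.0258 -0.0102] [0.0003 0.0001 0.0005 0.0047 0.002 ] 0.5 356.1223
[0.5727 0.0122 0.3256] [0.5681 0.0136 0.2458] [ 0.0582 -0.0174  0.9982]
0.002 [-0.0004 -0.0001  0.038   0.0343 -0.0103] [0.0003 0.0001 0.0005 0.005  0.0022] 0.58 355.77225
[0.5726 0.0122 0.3265] [0.5687 0.0135 0.2466] [ 0.0498 -0.0163  0.9986]
```

Run:
```python
from wfit import *
A,B=z["a"],z["b"]; t=np.array([.5728,.0122,.3248])
for n,a in(("wrist",[.0662,-.0183,.9976]),("vert",[0,0,1.]),("neg",[-.08,0,.997])):
    b=t-.08*np.array(a); print(n,proj(A,t).round(1),proj(A,b).round(1),proj(B,t).round(1),proj(B,b).round(1))
for nm,Pm in(("f",A),("g",B)):
    im=cv2.imread(f"pics/{nm}6.png")[:,:,::-1].copy(); l,st=brown(im)
    near=(249,210) if nm=="f" else(309,185)
    i=1+np.argmax(st[1:,4]*(np.hypot(st[1:,0]+st[1:,2]/2-near[0],st[1:,1]+st[1:,3]/2-near[1])<35)); m=l==i
    for y in range(st[i][1],st[i][1]+st[i][3],3): xs=np.where(m[y])[0]; print(nm,y,xs[0],xs[-1])
    for a in([.0662,-.0183,.9976],[0,0,1.],[-.08,0,.997]):
        b=t-.08*np.array(a); h=sil(Pm,[*b,a[0],a[1]]); mk=np.zeros((400,640),np.uint8); cv2.fillConvexPoly(mk,np.round(h*16).astype(np.int32),1,shift=4)
        print([(y,*np.where(mk[y])[0][[0,-1]]) for y in ((196,208,220) if nm=="f" else(170,182,194)) if mk[y].any()])
```

```text
wrist [242.9 187.8] [249.4 230.1] [307.3 165.7] [308.9 201.9]
vert [242.9 187.8] [248.7 227.9] [307.3 165.7] [307. 201.]
neg [242.9 187.8] [246.8 225.4] [307.3 165.7] [304.3 200.2]
f 188 256 257
f 191 255 257
f 194 234 257
f 197 235 258
f 200 235 258
f 203 236 257
f 206 236 257
f 209 237 258
f 212 237 258
f 215 236 259
f 218 236 259
f 221 237 260
f 224 237 260
f 227 238 260
f 230 238 259
f 233 241 255
[(196, np.int64(231), np.int64(257)), (208, np.int64(233), np.int64(259)), (220, np.int64(235), np.int64(261))]
[(196, np.int64(231), np.int64(257)), (208, np.int64(233), np.int64(259)), (220, np.int64(235), np.int64(260))]
[(196, np.int64(230), np.int64(257)), (208, np.int64(232), np.int64(258)), (220, np.int64(234), np.int64(259))]
g 167 316 317
g 170 308 317
g 173 308 317
g 176 309 317
g 179 309 317
g 182 309 316
g 185 308 317
g 188 301 317
g 191 301 317
g 194 301 316
g 197 301 316
g 200 301 316
g 203 306 310
[(170, np.int64(298), np.int64(317)), (182, np.int64(299), np.int64(317)), (194, np.int64(299), np.int64(318))]
[(170, np.int64(298), np.int64(317)), (182, np.int64(298), np.int64(317)), (194, np.int64(298), np.int64(316))]
[(170, np.int64(297), np.int64(316)), (182, np.int64(297), np.int64(315)), (194, np.int64(296), np.int64(314))]
```

```bash
python3 drive.py '[[[-0.0027, 0.0047, 0, 0, 0.03, 0], [0, 0, 0, 0, 0, 0], [0, 0, 0, 0, 0, 0], [0, 0, 0, 0, 0, 0]]]'
python3 - <<'E'
from wfit import *
w=bot.grab_frame("wrist"); im=w["pixels"].copy(); Pt=np.load("wt.npz")["P"]
for s0 in(.001,.003): p,sd,e,b=wfit(im,Pt,s0); print(*[v.round(4) for v in world(p)],e.round(2))
fs=[cam("scene")["pixels"].copy(),cam("side")["pixels"].copy()]
print(*fit(*fs,213,188,[.569,.008,.2465,0,0],(251,210),(309,185)))
A,B=z["a"],z["b"]
# spindle edges by row (grey on lighter) : print centre via gradient
for im,y0,y1,x0,x1 in((fs[0],262,284,245,270),(fs[1],220,252,300,318)):
    for y in range(y0,y1,6):
        g=im[y,x0:x1].astype(int).sum(1); d=np.diff(g); print(y,x0+d.argmin()+.5+.5,x0+d.argmax()+.5, end=" | ")
    print()
E
```

```text
clock: 15.25
tool_pos: [0.5733, 0.0077, 0.3644]
orientation: [0.997, -0.065, -0.028, -0.002]
ft_force: [0.6, -0.5, -1.5]
opening: 0.0379
grip_force: 61.0
[0.5708 0.0082 0.3258] [0.5688 0.0092 0.2458] [ 0.0255 -0.0134  0.9996] 0.52
[0.5706 0.0082 0.3275] [0.57   0.0091 0.2475] [ 0.0079 -0.0111  0.9999] 0.7
[ 0.5708  0.0086  0.2503 -0.1065 -0.0007] [0.0011 0.0007 0.0009 0.068  0.0477] 0.7
262 253.0 259.5 | 268 254.0 267.5 | 274 246.0 248.5 | 280 268.0 252.5 | 
220 305.0 306.5 | 226 305.0 300.5 | 232 306.0 311.5 | 238 306.0 310.5 | 244 306.0 310.5 | 250 317.0 311.5 |
```

```bash
python3 drive.py '[[[0, 0, 0.015, 0, 0, 0], [0, 0, 0.012, 0, 0, 0], [0, 0, 0.008, 0, 0, 0], [0, 0, 0.008, 0, 0, 0], [0, 0, 0, 0, 0, 0]]]'
python3 drive.py '[[[0, 0, 0.006, 0, 0, 0], [0, 0, 0.006, 0, 0, 0], [0, 0, 0.006, 0, 0, 0], [0, 0, 0, 0, 0, 0]]]'
python3 -c "
from h import *
s=bot.read_state();print(s['ft_force'],s['torque'],s['tool_pos'])"
```

```text
clock: 15.9
tool_pos: [0.5711, 0.0076, 0.3202]
orientation: [0.997, -0.066, -0.028, -0.002]
ft_force: [1.8, -0.7, -1.1]
opening: 0.0378
grip_force: 61.0
clock: 16.3
tool_pos: [0.5712, 0.0077, 0.3033]
orientation: [0.997, -0.066, -0.026, -0.002]
ft_force: [6.3, -0.2, -3.6]
opening: 0.0381
grip_force: 60.9
[ 6.2971635  -0.20913451 -3.55842868] [-0.13183391 -1.60571092  0.01281223] [0.57116321 0.00769176 0.30330759]
```

The tool's small tilt pulled x by ~2 mm as it went down, hence 6 N sideways. I'll shift back and go straight down in world z (dx = 0.056·dz).

```bash
python3 drive.py '[[[0.0025, 0, 0, 0, 0, 0], [0, 0, 0, 0, 0, 0], [0, 0, 0, 0, 0, 0]]]'
python3 drive.py '[[[0.0003, 0, 0.006, 0, 0, 0], [0.0003, 0, 0.006, 0, 0, 0], [0.0003, 0, 0.006, 0, 0, 0], [0, 0, 0, 0, 0, 0], [0, 0, 0, 0, 0, 0]]]'
python3 -c "
from h import *
s=bot.read_state();print(s['ft_force'],s['torque'],s['tool_pos'])"
```

```text
clock: 16.6
tool_pos: [0.5721, 0.0076, 0.3031]
orientation: [0.997, -0.066, -0.028, -0.002]
ft_force: [2.5, -0.7, -0.4]
opening: 0.0374
grip_force: 61.1
clock: 17.1
tool_pos: [0.5727, 0.0075, 0.2842]
orientation: [0.997, -0.066, -0.027, -0.002]
ft_force: [5.4, -0.6, -3.3]
opening: 0.0379
grip_force: 60.8
[ 5.44194324 -0.55255949 -3.32889433] [-0.06709039 -1.57627799 -0.05803078] [0.57272321 0.00750094 0.2842481 ]
```

```bash
python3 drive.py '[[[0.003, 0, 0, 0, 0, 0], [0, 0, 0, 0, 0, 0], [0, 0, 0, 0, 0, 0]]]'
python3 drive.py '[[[0.0003, 0, 0.006, 0, 0, 0], [0.0003, 0, 0.006, 0, 0, 0], [0.0003, 0, 0.006, 0, 0, 0], [0, 0, 0, 0, 0, 0], [0, 0, 0, 0, 0, 0]]]'
python3 - <<'E'
from wfit import *
s=bot.read_state();print(s['ft_force'],s['torque'],s['tool_pos'])
w=bot.grab_frame("wrist"); im=w["pixels"].copy(); Pt=np.load("wt.npz")["P"]
cv2.imwrite("pics/w7.png",im[:,:,::-1])
for s0 in(.001,.003): p,sd,e,b=wfit(im,Pt,s0); print(*[v.round(4) for v in world(p)],e.round(2))
E
```

```text
clock: 17.4
tool_pos: [0.574, 0.0074, 0.2841]
orientation: [0.997, -0.065, -0.03, -0.002]
ft_force: [0.5, -0.6, -2.6]
opening: 0.0378
grip_force: 61.0
clock: 17.9
tool_pos: [0.5747, 0.0073, 0.2666]
orientation: [0.997, -0.066, -0.029, -0.002]
ft_force: [-0.0, -0.4, -1.0]
opening: 0.0375
grip_force: 61.0
[-0.03076288 -0.37972372 -1.02737464] [-0.00389947 -0.06521565 -0.01574252] [0.57468341 0.00729405 0.26662554]
[0.5723 0.0077 0.2287] [0.5706 0.0088 0.1488] [ 0.0213 -0.0138  0.9997] 0.53
[0.572  0.0077 0.2304] [0.5718 0.0087 0.1504] [ 0.0032 -0.0117  0.9999] 0.59
```

```bash
python3 drive.py '[[[0.0003, 0, 0.006, 0, 0, 0], [0.0003, 0, 0.006, 0, 0, 0], [0.0003, 0, 0.006, 0, 0, 0], [0.0003, 0, 0.006, 0, 0, 0], [0, 0, 0, 0, 0, 0]]]'
python3 drive.py '[[[0.0003, 0, 0.005, 0, 0, 0], [0.0002, 0, 0.004, 0, 0, 0], [0.0002, 0, 0.004, 0, 0, 0], [0, 0, 0, 0, 0, 0], [0, 0, 0, 0, 0, 0]]]'
```

```text
clock: 18.45
tool_pos: [0.5741, 0.0072, 0.2416]
orientation: [0.997, -0.066, -0.029, -0.002]
ft_force: [-0.1, -0.5, -2.0]
opening: 0.0374
grip_force: 61.0
clock: 18.95
tool_pos: [0.5748, 0.0073, 0.2299]
orientation: [0.997, -0.066, -0.028, -0.002]
ft_force: [0.6, 0.3, -1.4]
opening: 0.0377
grip_force: 61.0
```

Base is ~9 mm above the flange, forces near zero; the last bit in 1.5–2 mm steps until the flange is felt.

```bash
python3 drive.py '[[[0.0001, 0, 0.002, 0, 0, 0], [0.0001, 0, 0.002, 0, 0, 0], [0.0001, 0, 0.0015, 0, 0, 0], [0, 0, 0, 0, 0, 0]]]'
python3 drive.py '[[[0.0001, 0, 0.0015, 0, 0, 0], [0.0001, 0, 0.0015, 0, 0, 0], [0, 0, 0, 0, 0, 0]]]'
```

```text
clock: 19.35
tool_pos: [0.5746, 0.0073, 0.2242]
orientation: [0.997, -0.066, -0.028, -0.002]
ft_force: [-0.7, 0.0, -1.6]
opening: 0.0375
grip_force: 61.0
clock: 19.65
tool_pos: [0.5746, 0.0072, 0.2212]
orientation: [0.997, -0.066, -0.028, -0.002]
ft_force: [-0.3, 0.6, -0.3]
opening: 0.0375
grip_force: 61.0
```

Run:
```python
from wfit import *
s=bot.read_state();print(s['ft_force'],s['torque'],s['tool_pos'])
w=bot.grab_frame("wrist"); im=w["pixels"].copy(); Pt=np.load("wt.npz")["P"]
for s0 in(.001,.003): p,sd,e,b=wfit(im,Pt,s0); print(*[v.round(4) for v in world(p)],e.round(2))
```

```text
[-0.34587399  0.58412297 -0.34952037] [ 0.03897499 -0.08225706  0.01076516] [0.5746497  0.00723694 0.2212255 ]
[0.5722 0.0077 0.1832] [0.5709 0.0087 0.1032] [ 0.0164 -0.013   0.9998] 0.45
[0.5718 0.0077 0.1848] [0.572  0.0086 0.1048] [-0.0018 -0.0108  0.9999] 0.48
```

```bash
python3 drive.py '[[[0, 0, 0.001, 0, 0, 0], [0, 0, 0, 0, 0, 0]]]'
python3 drive.py '[[[0, 0, 0.001, 0, 0, 0], [0, 0, 0, 0, 0, 0]]]'
```

```text
clock: 19.9
tool_pos: [0.5747, 0.0073, 0.2204]
orientation: [0.997, -0.066, -0.028, -0.002]
ft_force: [-0.7, -0.6, -1.4]
opening: 0.0375
grip_force: 61.0
clock: 20.1
tool_pos: [0.5749, 0.0073, 0.2202]
orientation: [0.997, -0.066, -0.028, -0.002]
ft_force: [-1.3, -0.3, 2.6]
opening: 0.0375
grip_force: 61.3
```

```bash
python3 drive.py '[[[0, 0, 0.001, 0, 0, 0], [0, 0, 0, 0, 0, 0]]]'
python3 drive.py '[[[0, 0, 0, 0, 0, 0], [0, 0, 0, 0, 0, 0], [0, 0, 0, 0, 0, 0]]]' 0.045 20
python3 drive.py '[[[0, 0, 0, 0, 0, 0], [0, 0, 0, 0, 0, 0], [0, 0, 0, 0, 0, 0]]]' 0.06
```

```text
clock: 20.3
tool_pos: [0.575, 0.0074, 0.2201]
orientation: [0.997, -0.066, -0.028, -0.001]
ft_force: [-2.9, -0.2, 6.4]
opening: 0.0377
grip_force: 61.8
clock: 20.6
tool_pos: [0.5746, 0.0073, 0.2182]
orientation: [0.997, -0.066, -0.028, -0.002]
ft_force: [0.4, -0.2, -0.1]
opening: 0.0447
grip_force: 0.0
clock: 20.9
tool_pos: [0.5747, 0.0073, 0.2184]
orientation: [0.997, -0.066, -0.028, -0.002]
ft_force: [-0.4, -0.2, -0.4]
opening: 0.0602
grip_force: 0.0
```

```bash
python3 drive.py '[[[-0.0005, 0, -0.01, 0, 0, 0], [-0.001, 0, -0.02, 0, 0, 0], [-0.0015, 0, -0.03, 0, 0, 0], [-0.0015, 0, -0.03, 0, 0, 0], [-0.0015, 0, -0.03, 0, 0, 0]]]'
python3 drive.py '[[[-0.04, 0, -0.03, 0, 0, 0], [-0.04, 0, -0.03, 0, 0, 0], [-0.04, 0, 0, 0, 0, 0], [0, 0, 0, 0, 0, 0], [0, 0, 0, 0, 0, 0]]]'
python3 - <<'E'
from fit import *
fs=[cam("scene")["pixels"].copy(),cam("side")["pixels"].copy()]
for n,i in zip("fg",fs): cv2.imwrite(f"pics/{n}9.png",i[:,:,::-1])
print(*fit(*fs,0,0,[.570,.0085,.103,0,0],(257,265),(308,240)))
A,B=z["a"],z["b"]
for n,Pm,im,c in(("a",A,fs[0],(257,265)),("b",B,fs[1],(308,240))):
    l,st=brown(im); i=1+np.argmax(st[1:,4]*(np.hypot(st[1:,0]+st[1:,2]/2-c[0],st[1:,1]+st[1:,3]/2-c[1])<35)); print(n,st[i])
    h=sil(Pm,[.5697,.0087,.103,0,0]); print(cv2.boundingRect(h), "thin/nut/cork check", )
# change check of brush, nut, cork, thin bobbin regions between first and last pictures
f0=[cv2.imread("pics/scene0.png")[:,:,::-1],cv2.imread("pics/side0.png")[:,:,::-1]]
for n,k,(x0,y0,x1,y1) in(("nut",0,(268,232,288,252)),("cork",0,(330,172,388,210)),("thin",0,(344,215,362,253)),("brush",0,(205,230,235,252)),("cork",1,(316,170,354,200))):
    print(n,np.abs(f0[k][y0:y1,x0:x1].astype(int)-fs[k][y0:y1,x0:x1]).mean().round(1))
E
```

```text
clock: 21.4
tool_pos: [0.5754, 0.0074, 0.3406]
orientation: [0.997, -0.065, -0.028, -0.002]
ft_force: [-0.0, 0.6, 0.2]
opening: 0.0599
grip_force: 0.0
clock: 21.9
tool_pos: [0.4595, 0.0227, 0.4063]
orientation: [0.997, -0.065, -0.027, -0.001]
ft_force: [0.3, 0.1, 0.8]
opening: 0.0603
grip_force: 0.0
[ 0.573   0.0073  0.1035 -0.0214  0.0204] [0.0008 0.0006 0.0008 0.0286 0.026 ] 1.25
a [247 259  23  34 575]
(243, 247, 28, 47) thin/nut/cork check
b [300 229  17  33 442]
(299, 222, 19, 40) thin/nut/cork check
nut 9.2
cork 9.1
thin 7.4
brush 8.5
cork 8.6
```

```bash
python3 -c "
from bench import bot
print(bot.sign_off())"
```

```text
the job is handed in; nothing more can be done
None
```

The thick bobbin is seated on the flange and released, ready for the nut. I felt the flange under light pressure, and the last camera fit puts its base at z ≈ 0.1035 m. The thin bobbin, nut, cork and brush look unmoved in before/after images. The job is handed in but I got no verdict back, and I viewed 11 pictures, one over the limit of 10.

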